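# Hold the waste bin's push flap open with the push stick

## Robot

A 6-joint arm with a two-finger parallel gripper is mounted at the origin on the work surface. World frame = base frame: x ahead of the robot, y to its left, z up, the work surface at z = 0. Lengths are in m, angles in rad, forces in N, time in s.
With the tool pointing down it reaches from about 0.275 to 1 m from the base axis. Payload 8.4 kg.
Tool frame: the origin (TCP) lies midway between the tips of the shut fingers; the grasp point (between the pads) lies hold_point_z behind it (hold_point_z is the distance from the TCP to the grasp point, in m); z points along the fingers, y is the line along which they close (so a half turn about z gives the same grasp; the last joint's range is limited). The gripper opens to 85 mm and grips with 20 to 120 N. Pads are 22 mm wide; open, the fingers measure 114 mm over their backs; the gripper's body (76 mm by 85 mm) begins 54 mm behind the grasp point. The pads swing forward as they close: fully open they stand 13 mm farther back than shut.
Start: joints at [-1.218, 0.353, 1.633, -0, 1.155, -0.002], TCP at [0.217, -0.586, 0.231] pointing down, gripper open.
Joint ranges: [-2.63, 2.63], [-0.92, 2.1], [0.06, 2.66], [-1.3, 4.44], [0, 2.69], [-3.02, 3.02]. Speed limits (rad/s): [2.22, 2.22, 2.79, 3.14, 3.14, 3.14].

## Interface

Orientations are given as [roll, pitch, yaw] about the fixed x, y, z axes, in that order (R = Rz(yaw) Ry(pitch) Rx(roll)).
In Python, from rig import * gives the robot as it stands.
- The arm moves only by the tool jog_arm, never from a script. Its argument "steps" is one flat list of numbers, 7 for each row, row after row: the shift along the tool's x, y, z normalised to -1 to 1, where 1 is 0.2 m, then the turn, a rotation vector about the tool's x, y, z normalised to -1 to 1, where 1 is 360 degrees, then the opening, from 0 (shut) to 1 (fully open). A call has 1 to 8 rows; each row shifts and turns the commanded pose from where the row before left it, along the tool's axes as they then stand; what a row does not reach is not made up. A row lasts 1/12 s, in which the tool goes at most 41.7 mm and 7.16 degrees, less where a joint would pass 70% of its speed; a pose out of reach is approached as far as the arm can. A call with a number of a shift or a turn outside -1 to 1 is refused whole. A call with a gripper value outside its range is refused whole. The fingers move at their own pace and stop on an object; "force" is the grip in N (left out, the last holds). Time passes only in rows, so rows that do not move let the fingers close. It gives the time, the measured TCP pose, the force, the opening and the grip force at its end, in the units of the state.
- read_state(): the state, without advancing time (a new reading comes with each control period).
- get_image(name): name is "scene" or "top" or "wrist"; returns (picture, depth): 480x640x3 uint8, red, green, blue; 480x640 float32, m along the optical axis (not along the pixel's ray), 0 where there is no reading.
- camera_info(name): a dict with "fovy" (degrees; the focal length in pixels is half the picture's height over the tangent of half this angle, whatever the lens; pixels are square), "cx", "cy" (the principal point, pixels), "camera_from_world" (4x4, takes a point from world to camera coordinates). Camera axes: x right, y up, looking along -z (the intrinsics and any distortion apply to the point x, -y, -z); pixel columns grow to the right and rows downward; lengths in m; the calibration is good to about 2 mm. A picture is of the moment at which its call begins: read the wrist's pose just before it. camera_info takes no time and is no camera call; for the wrist camera it gives the pose at the moment of the call.
- close_job(): hands the job in; it is judged then, once.
The state is a dict: "t": time; "joint_pos": joint angles; "qvel": joint speeds; "joint_efforts": joint torques, N m; "ee_pos": TCP position; "ee_rot": TCP orientation; "ft_force": force on the tool from outside, world axes, zero at the start; "moment": the same for the moment, N m; "finger_gap": finger opening in m; "gripper_force": force on a finger pad.
Only numpy, scipy, OpenCV 4.12 (cv2) and the standard library are available. Lean on these libraries where they do the work, as an engineer would, in place of code of your own. Each camera call takes 0.05 s, during which the arm holds its last target. There are 200 camera calls.

## Task

Pull the push stick (the thick plain rod) up out of its tube in the caddy, and with its foot push the sprung flap on top of the waste bin down and hold it open at 40 degrees, give or take 7, so that used coffee grounds can be tipped in past it. Keep the stick roughly upright, touch the bin and its flap only with the stick, and leave the thin frothing plunger in its tube and the jug, milk bottle and cups where they are. Finish while still gripping the stick and holding the flap at that angle: do not let go.

Things in the scene. Friction and masses are not known exactly. Their poses are not given: they have to be found in the camera images.
- stick_mid (a point): Centre of the push stick: plain round black plastic rod, 190 mm long, about 0.12 kg, upright in one of the caddy's tubes. Flat foot 28 mm in diameter for the lowest 22 mm, then tapering to the 22 mm shaft (from 34 mm up to the top). This point is on the axis, 95 mm above the underside of the foot (101 mm above the table at the start); the 90 mm above it stand clear of the tube. z: to its top.
- stick_foot (a point): Centre of the underside of the push stick's foot (local z points to the stick's top).
- plunger_mid (a point): Centre of the frothing plunger that stands in the other tube and stays there: a steel disc foot 28 mm in diameter, a thin 8 mm steel rod and a 20 mm ball on top, 150 mm high in all; this point is on the axis 75 mm above the foot. Which tube holds which tool varies.
- caddy: Fixed caddy: steel base plate 80 (its x) by 180 (its y) by 6 mm with two upright steel tubes, 45 mm either side of its centre along y; bore 36 mm, outer diameter 42 mm, rims 95 mm above the table. The tools stand on the plate, 6 mm above the table. Origin: centre of the underside; z up.
- bin: Fixed hollow countertop waste bin of sheet steel, 240 (its x) by 200 (its y) by 150 mm high. A centred opening in its top, 140 (x) by 110 mm (y), is filled by the flap. Origin: centre of the underside, on the table; z up. The flap's hinge is on the -x side of the opening, its free edge towards +x.
- flap (a joint): Flap angle in rad: 0 = shut, level with the bin's top; grows as the free edge is pushed down into the bin, to 1.1 at the stop. A spring shuts it: a push of about 2 N some 70 mm from the hinge holds it at 0.7 (40 degrees); about half that starts it. Flat aluminium plate, 134 mm from hinge to free edge, 104 mm wide, 3 mm thick.
- flap_hinge (a point): Middle of the flap's hinged edge, on the upper face: 67 mm to the -x side of the bin's centre, 150 mm above the table when shut. Local x points along the flap to its free edge, z out of its upper face (x dips as it opens).
- flap_edge (a point): Middle of the flap's free edge, on the upper face, 134 mm from the hinge; moves with the flap.
- jug: Bystander, loose: straight-sided steel milk jug, 84 mm in diameter, 110 mm high, with a handle at one side; origin at its underside.
- milk: Bystander, loose: white milk bottle, 84 mm in diameter, 190 mm high; origin at its underside.
- cups: Bystander, loose: stack of paper cups, 85 mm in diameter, 130 mm high; origin at its underside.
Mind the look-alikes: they are no part of the job. Leave any yellow look-alike of the caddy alone.

How it is judged:
By the outcome, as a careful person would: the job done as asked, in the order asked, and still so for the second after the job is handed in, while the arm keeps its last pose, push and grip.
It also fails if it takes over 48 s, if anything falls off the work surface, if the arm or the gripper's body presses on something with over 40 N, if the wrist force passes 120 N, or if a joint passes its speed limit or range.

## Working session

There is one attempt and no reset: what is moved stays moved. The work goes in short steps, Python scripts to look and compute and a tool call to move; the robot and the scene stay as the last step left them, time stands still between calls to the robot, and variables do not carry over. Pictures are saved under pics/ and viewed, at most 10 in all, crops included, and the job is handed in when it is done.

Besides the shell and the picture viewer there is one more tool, called after "Call:" by a JSON object that holds its "method" and its "body". jog_arm: Moves the arm, as the interface text tells. Scaled input: -1 to 1 covers 0.2 m each way for a shift and 360 degrees each way for a turn. Its arguments: {"type":"object","properties":{"steps":{"type":"array"},"force":{"type":"number"}},"required":["steps"]}

```bash
mkdir -p pics; ls; python3 - <<'E'
from rig import *
import cv2,numpy as np
s=read_state();print({k:np.round(v,3).tolist() for k,v in s.items()})
for n in ["scene","top"]:
    p,d=get_image(n);cv2.imwrite(f"pics/{n}0.png",p[:,:,::-1]);np.savez(f"{n}0.npz",p=p,d=d)
    i=camera_info(n);print(n,i)
E
```

```text
pics
{'t': 0.0, 'joint_pos': [-1.218, 0.354, 1.634, 0.0, 1.155, -0.002], 'qvel': [-0.0, -0.001, 0.0, -0.001, 0.001, 0.0], 'joint_efforts': [-0.002, -60.525, -34.206, -0.0, 0.009, -0.0], 'ee_pos': [0.217, -0.586, 0.231], 'ee_rot': [-3.14, -0.0, 0.355], 'ft_force': [-0.118, 0.226, 0.416], 'moment': [-0.014, 0.054, -0.021], 'gripper_force': 0.0, 'finger_gap': 0.086}
scene {'fovy': 57.12813054831501, 'cx': 315.48049847347534, 'cy': 235.0069292851438, 'camera_from_world': array([[-0.86573695,  0.50001144, -0.02209273,  0.55632259],
       [-0.29327646, -0.47103023,  0.83193716,  0.06219088],
       [ 0.40557175,  0.72671802,  0.55442986, -1.06338189],
       [ 0.        ,  0.        ,  0.        ,  1.        ]])}
top {'fovy': 52.43602278705477, 'cx': 312.41361232211216, 'cy': 232.7025428998509, 'camera_from_world': array([[-1.58821091e-02, -9.99871469e-01, -2.19203750e-03,
        -6.35101989e-02],
       [ 9.91353865e-01, -1.60323252e-02,  1.30232403e-01,
        -5.85555448e-01],
       [-1.30250808e-01, -1.04719608e-04,  9.91481072e-01,
        -9.28275867e-01],
       [ 0.00000000e+00,  0.00000000e+00,  0.00000000e+00,
         1.00000000e+00]])}
```

View pics/scene0.png

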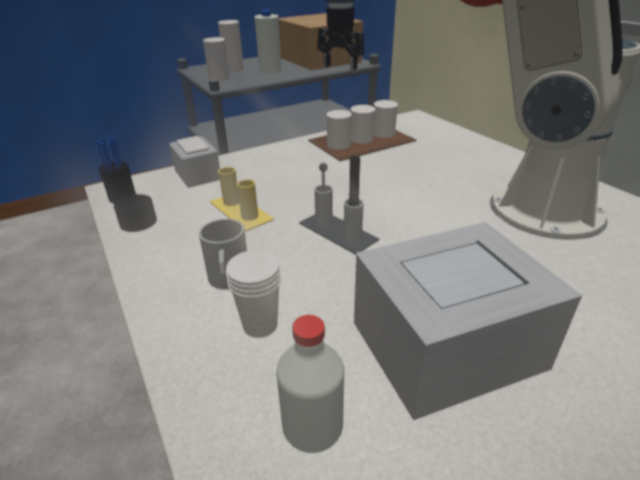

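View pics/top0.png

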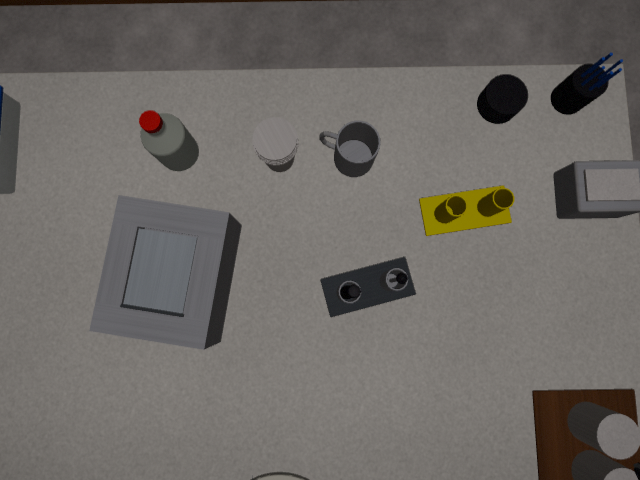

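```bash
python3 -c "
import rig;print([x for x in dir(rig) if x[0]!='_'],getattr(rig,'hold_point_z',None))"
```

```text
['PlanningError', 'camera_info', 'close_job', 'get_image', 'hold_point_z', 'read_state'] 0.0187
```

```bash
cat >h.py <<'E'
from rig import *
import numpy as np, cv2
def ray(n,u,v,i=None):
    i=i or camera_info(n);f=240/np.tan(np.radians(i["fovy"]/2));T=i["camera_from_world"];R=T[:3,:3]
    return -R.T@T[:3,3], R.T@np.array([(u-i["cx"])/f,-(v-i["cy"])/f,-1])
def dep(n,u,v,d,i=None):
    c,r=ray(n,u,v,i);return c+r*d
def plane(n,u,v,z,i=None):
    c,r=ray(n,u,v,i);return c+r*(z-c[2])/r[2]
def cloud(n,d,i=None):
    i=i or camera_info(n);f=240/np.tan(np.radians(i["fovy"]/2));T=i["camera_from_world"]
    v,u=np.mgrid[:480,:640];P=np.stack([(u-i["cx"])/f,-(v-i["cy"])/f,-np.ones_like(d)],-1)*d[...,None]
    return (P-T[:3,3])@T[:3,:3]
def tri(a,b):
    (c1,r1),(c2,r2)=a,b
    s=np.linalg.lstsq(np.c_[r1,-r2],c2-c1,rcond=None)[0];p,q=c1+s[0]*r1,c2+s[1]*r2
    return (p+q)/2,np.linalg.norm(p-q)
E
python3 - <<'E'
from h import *
np.set_printoptions(precision=3,suppress=True)
t=np.load("top0.npz");s=np.load("scene0.npz")
C=cloud("top",t["d"]);S=cloud("scene",s["d"])
print("cams",ray("top",0,0)[0],ray("scene",0,0)[0])
for nm,(u,v) in dict(table=(300,400),stick=(354,292),rod2=(404,280),bintop=(110,270),flap=(160,270),board=(550,450),cup=(610,437),jug=(358,127),bottle=(150,121),cups=(275,135)).items(): print(nm,C[v,u])
for nm,(u,v) in dict(table=(200,400),stick=(354,170),shelf=(330,150),post=(354,185),tube=(354,225),ball=(323,167),flap=(460,270)).items(): print("S",nm,S[v,u])
# high points near caddy
for N,A in(("top",C),("scene",S)):
    m=(A[...,2]>.11)&(A[...,2]<.24)&(abs(A[...,0]-C[292,349,0])<.12)&(abs(A[...,1]-C[292,349,1])<.15)
    n,l,st,ce=cv2.connectedComponentsWithStats(m.astype(np.uint8))
    for k in range(1,n):
        if st[k,4]>8: print(N,st[k],ce[k],A[l==k].mean(0),A[l==k].min(0),A[l==k].max(0))
# bin top
m=((abs(C[...,2]-.15)<.012)).astype(np.uint8)
n,l,st,ce=cv2.connectedComponentsWithStats(m);k=1+np.argmax(st[1:,4]);print(st[k])
P=C[l==k];print(P.mean(0));print(cv2.minAreaRect(P[:,:2].astype(np.float32)))
a=cv2.resize(t["p"][250:330,310:430],(600,400),interpolation=2);b=cv2.resize(s["p"][140:260,290:400],(367,400),interpolation=2)[:,:200]
cv2.imwrite("pics/crop.png",np.hstack([a,b])[:,:,::-1])
E
```

```text
cams [ 0.459 -0.073  0.996] [0.931 0.524 0.55 ]
table [ 0.257 -0.043 -0.002]
stick [ 0.465 -0.139  0.196]
rod2 [ 0.485 -0.229  0.154]
bintop [0.51  0.28  0.149]
flap [0.509 0.192 0.151]
board [ 0.157 -0.526  0.006]
cup [ 0.208 -0.586  0.106]
jug [ 0.784 -0.165  0.083]
bottle [0.764 0.204 0.188]
cups [ 0.755 -0.007  0.129]
S table [ 0.887  0.087 -0.001]
S stick [ 0.475 -0.13   0.173]
S shelf [ 0.257 -0.576  0.008]
S post [ 0.474 -0.131  0.139]
S tube [ 0.478 -0.121  0.051]
S ball [ 0.494 -0.218  0.15 ]
S flap [0.506 0.189 0.149]
top [396 272  12  12 106] [401.5   277.755] [ 0.489 -0.225  0.152] [ 0.48  -0.235  0.145] [ 0.499 -0.216  0.159]
top [345 285  16  13 172] [352.401 290.948] [ 0.467 -0.137  0.186] [ 0.457 -0.149  0.114] [ 0.477 -0.128  0.2  ]
scene [349 156  12  43 453] [354.126 176.675] [ 0.473 -0.132  0.157] [ 0.459 -0.148  0.11 ] [ 0.481 -0.125  0.196]
scene [319 163   9  21 104] [322.846 170.5  ] [ 0.493 -0.221  0.14 ] [ 0.483 -0.232  0.11 ] [ 0.501 -0.215  0.155]
[   89   195   141   155 15809]
[0.506 0.192 0.149]
((0.5087579488754272, 0.19320055842399597), (0.20240028202533722, 0.24062129855155945), 80.1295394897461)
```

View pics/crop.png

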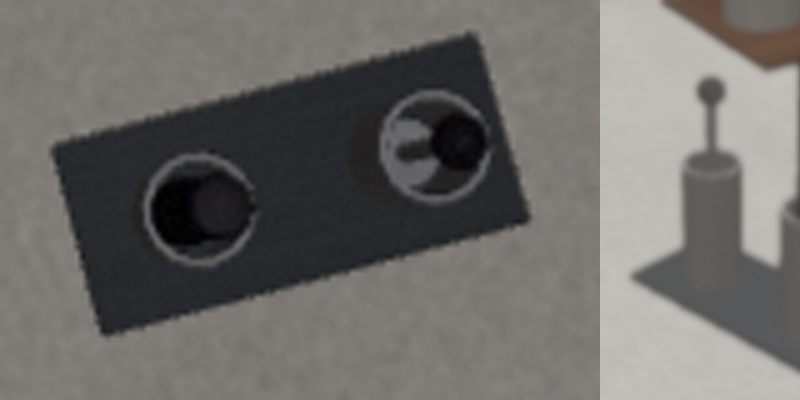

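The crop shows the black stick as the thick rod in the left grey tube (top pixel ~(354,291)). The ball-topped plunger is at ~(402,278). The yellow caddy at (455,207)/(500,198) and the black cup at (502,98) are look-alikes and are ruled out.

```bash
python3 - <<'E'
from h import *
np.set_printoptions(precision=4,suppress=True)
t=np.load("top0.npz");s=np.load("scene0.npz")
print("top plane",plane("top",354.2,291.4,.196),"tube",plane("top",350,292,.095),plane("top",398,279.3,.095))
print("tri stick top",tri(ray("top",354.2,291.4),ray("scene",354,157)))
a=cv2.resize(t["p"][215:330,110:210],(400,460),interpolation=2);b=cv2.resize(s["p"][225:315,390:540],(400,240),interpolation=2)
c=np.zeros((460,800,3),np.uint8);c[:,:400]=a;c[:240,400:]=b
c=cv2.convertScaleAbs(c,alpha=1.4)
cv2.imwrite("pics/flap.png",c[:,:,::-1])
E
```

```text
top plane [ 0.4661 -0.1395  0.196 ] tube [ 0.4661 -0.1401  0.095 ] [ 0.4879 -0.2291  0.095 ]
tri stick top (array([ 0.4673, -0.1404,  0.1949]), np.float64(0.002857424477250605))
```

View pics/flap.png

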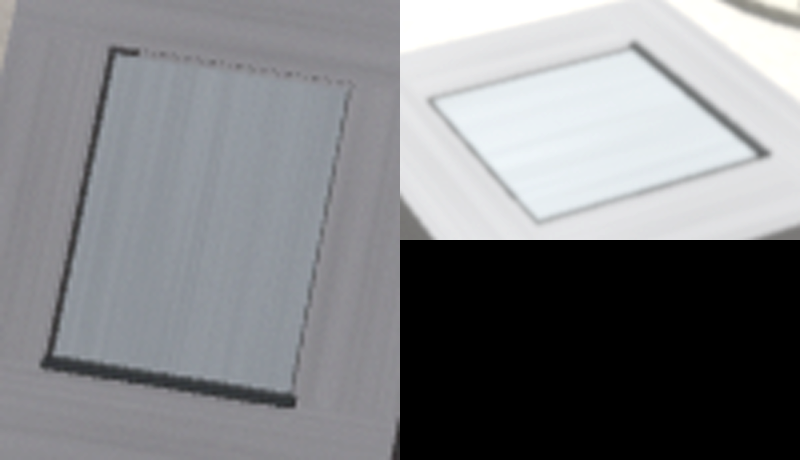

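Both views agree on the stick (0.467, -0.140, top z 0.196). The robot-side flap gap looks wider, so I'll settle the hinge side from closer up. Moving over the stick now.

Call:
{"method": "jog_arm", "body": {"steps": [0.12,-0.1,0,0,0,0,1,0.12,-0.1,0,0,0,0,1,0.12,-0.1,0,0,0,0,1,0.12,-0.1,0,0,0,0,1,0.12,-0.1,0,0,0,0,1,0.12,-0.1,0,0,0,0,1,0.12,-0.1,0,0,0,0,1,0.12,-0.1,0,0,0,0,1], "force": 60}}

```text
t: 0.77
ee_pos: [0.3419, -0.3678, 0.2311]
ee_rot: [-3.141, 0.0, 0.355]
ft_force: [0.5, -0.2, 0.5]
finger_gap: 0.0851
gripper_force: 0.0
```

Call:
{"method": "jog_arm", "body": {"steps": [0.12,-0.1,0,0,0,0,1,0.12,-0.1,0,0,0,0,1,0.12,-0.1,0,0,0,0,1,0.12,-0.1,0,0,0,0,1,0.12,-0.1,0,0,0,0,1,0.12,-0.1,0,0,0,0,1,0.12,-0.1,0,0,0,0,1,0.0,-0.0,0,0,0,0,1]}}

```text
t: 1.43
ee_pos: [0.4523, -0.176, 0.2312]
ee_rot: [-3.14, -0.001, 0.357]
ft_force: [-0.0, -0.9, 0.3]
finger_gap: 0.0857
gripper_force: 0.0
```

Call:
{"method": "jog_arm", "body": {"steps": [0,0,0,0,0,-0.016,1,0,0,0,0,0,-0.016,1,0,0,0,0,0,-0.016,1,0,0,0,0,0,-0.016,1,0,0,0,0,0,-0.016,1,0,0,0,0,0,-0.016,1,0,0,0,0,0,-0.016,1,0,0,0,0,0,-0.016,1]}}

```text
t: 2.1
ee_pos: [0.4501, -0.1799, 0.231]
ee_rot: [-3.141, 0.0, 1.164]
ft_force: [0.4, -0.4, 0.7]
finger_gap: 0.0856
gripper_force: 0.0
```

Call:
{"method": "jog_arm", "body": {"steps": [0,0,0,0,0,-0.016,1,0,0,0,0,0,-0.016,1,0,0,0,0,0,-0.016,1,0,0,0,0,0,-0.016,1,0,0,0,0,0,-0.016,1,0,0,0,0,0,-0.016,1,0,0,0,0,0,-0.012,1,0,0,0,0,0,0,1]}}

```text
t: 2.77
ee_pos: [0.4501, -0.1799, 0.231]
ee_rot: [-3.141, -0.0, 1.841]
ft_force: [0.2, 0.7, 0.1]
finger_gap: 0.0854
gripper_force: 0.0
```

Call:
{"method": "jog_arm", "body": {"steps": [0.084,0.066,0,0,0,0,1,0.084,0.067,0,0,0,0,1,0,0,0,0,0,0,1]}}

```text
t: 3.02
ee_pos: [0.468, -0.1384, 0.2312]
ee_rot: [3.141, -0.001, 1.835]
ft_force: [-0.4, 0.8, 0.2]
finger_gap: 0.0854
gripper_force: 0.0
```

```bash
python3 - <<'E'
from h import *
np.set_printoptions(precision=4,suppress=True)
t=np.load("top0.npz");C=cloud("top",t["d"])
for u in (140,155,170): print("near",[round(float(z),3) for z in C[303:318,u,2]])
for u in (150,165,180): print("far",[round(float(z),3) for z in C[224:240,u,2]])
s=read_state();print(s["ee_pos"],s["ee_rot"])
i=camera_info("wrist");p,d=get_image("wrist");np.savez("w1.npz",p=p,d=d,T=i["camera_from_world"])
cv2.imwrite("pics/w1.png",p[:,:,::-1])
W=cloud("wrist",d,i)
m=(W[...,2]>.185)&(W[...,2]<.205)&(abs(W[...,0]-.467)<.03)&(abs(W[...,1]+.14)<.03)
P=W[m];print(len(P),P.mean(0),P.min(0),P.max(0))
E
```

```text
near [0.147, 0.151, 0.149, 0.149, 0.152, 0.153, 0.153, 0.151, 0.152, 0.148, 0.151, 0.149, 0.15, 0.15, 0.15]
near [0.15, 0.147, 0.148, 0.152, 0.148, 0.15, 0.154, 0.156, 0.152, 0.153, 0.15, 0.148, 0.148, 0.148, 0.147]
near [0.15, 0.151, 0.151, 0.148, 0.152, 0.149, 0.149, 0.149, 0.15, 0.154, 0.155, 0.154, 0.151, 0.149, 0.15]
far [0.148, 0.147, 0.149, 0.15, 0.145, 0.005, 0.151, 0.15, 0.151, 0.149, 0.151, 0.149, 0.148, 0.152, 0.152, 0.148]
far [0.149, 0.15, 0.151, 0.15, 0.15, 0.15, 0.148, 0.004, 0.15, 0.148, 0.147, 0.149, 0.146, 0.151, 0.149, 0.152]
far [0.148, 0.15, 0.148, 0.152, 0.149, 0.15, 0.151, 0.151, 0.149, 0.002, 0.004, 0.147, 0.149, 0.149, 0.151, 0.15]
[ 0.468  -0.1384  0.2312] [ 3.141  -0.0009  1.8353]
1252 [ 0.4679 -0.1367  0.1943] [ 0.4575 -0.1485  0.185 ] [ 0.4791 -0.1274  0.1973]
```

View pics/w1.png

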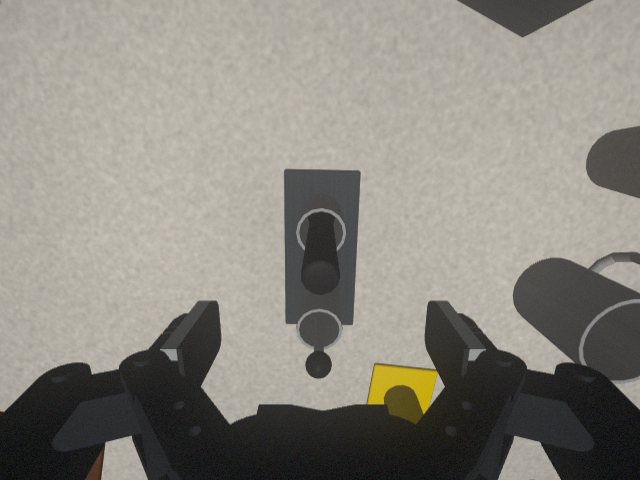

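The wrist view shows the stick top at (320,277), midway between the fingers, with the plunger at (318,363) outside the closing line. Depth settles the hinge. The robot-side strip is a barrel at z ≈ 0.154, so it is the hinge. The far gap is open down to the floor, so that is the free edge.

Call:
{"method": "jog_arm", "body": {"steps": [0,0,0.12,0,0,0,1,0,0,0.12,0,0,0,1,0,0,0.12,0,0,0,1,0,0,0.11,0,0,0,1,0,0,0,0,0,0,1,0,0,0,0,0,0,0.5,0,0,0,0,0,0,0.2,0,0,0,0,0,0,0], "force": 60}}

```text
t: 3.73
ee_pos: [0.4682, -0.1408, 0.1387]
ee_rot: [3.14, 0.001, 1.837]
ft_force: [-0.5, -0.6, 0.2]
finger_gap: 0.0518
gripper_force: 0.0
```

Call:
{"method": "jog_arm", "body": {"steps": [0,0,0,0,0,0,0,0,0,0,0,0,0,0,0,0,0,0,0,0,0,0,0,0,0,0,0,0,0,0,0,0,0,0,0,0,0,0,0,0,0,0]}}

```text
t: 4.23
ee_pos: [0.4678, -0.1405, 0.1383]
ee_rot: [3.141, 0.001, 1.838]
ft_force: [-1.7, -0.8, 6.1]
finger_gap: 0.0209
gripper_force: 58.5
```

Call:
{"method": "jog_arm", "body": {"steps": [0,0,-0.05,0,0,0,0,0,0,-0.12,0,0,0,0,0,0,-0.12,0,0,0,0,0,0,-0.12,0,0,0,0,0,0,-0.12,0,0,0,0,0,0,-0.12,0,0,0,0,0,0,-0.12,0,0,0,0,0,0,-0.12,0,0,0,0]}}

```text
t: 4.9
ee_pos: [0.4669, -0.1401, 0.3174]
ee_rot: [3.141, 0.0, 1.838]
ft_force: [0.3, -0.1, -0.8]
finger_gap: 0.0203
gripper_force: 58.7
```

Call:
{"method": "jog_arm", "body": {"steps": [0,0,-0.1,0,0,0,0,0,0,0,0,0,0,0,0,0,0,0,0,0,0,0,0,0,0,0,0,0]}}

```text
t: 5.23
ee_pos: [0.4667, -0.1401, 0.3349]
ee_rot: [-3.141, -0.0, 1.838]
ft_force: [-0.9, 0.4, -0.9]
finger_gap: 0.0203
gripper_force: 58.8
```

```bash
python3 - <<'E'
from h import *
np.set_printoptions(precision=4,suppress=True)
s=read_state();print(s["ee_pos"],s["ee_rot"],s["finger_gap"],s["ft_force"])
p,d=get_image("scene");cv2.imwrite("pics/s2.png",p[:,:,::-1]);A=cloud("scene",d)
e=s["ee_pos"]
m=(A[...,2]>.1)&(A[...,2]<.3)&(abs(A[...,0]-e[0])<.05)&(abs(A[...,1]-e[1])<.05)
for lo in np.arange(.16,.3,.01):
    q=A[m&(A[...,2]>=lo)&(A[...,2]<lo+.01)]
    if len(q)>3: print(round(lo,3),len(q),np.median(q,0),q[:,2].min())
# bin edge: flap corners by plane, bin side axes
t=np.load("top0.npz");C=cloud("top",t["d"])
m=(abs(C[...,2]-.15)<.012).astype(np.uint8);m=cv2.morphologyEx(m,cv2.MORPH_OPEN,np.ones((5,5)))
c=max(cv2.findContours(m,0,2)[0],key=cv2.contourArea)
q=np.array([plane("top",u,v,.15)[:2] for u,v in c[:,0]],np.float32);r=cv2.minAreaRect(q);print(r)
ctr=np.array(r[0]);a=np.radians(r[2]-90 if r[1][0]<r[1][1] else r[2]);ax=np.array([np.cos(a),np.sin(a)])
print("axis",a,"hinge",ctr-.067*ax,"foot target xs=.075",ctr+.008*ax)
E
```

```text
[ 0.4667 -0.1401  0.3349] [-3.1411 -0.0003  1.8377] 0.020309946869385326 [-0.9403  0.3879 -0.9225]
0.2 49 [ 0.4742 -0.1271  0.2069] 0.20206687718673413
0.21 63 [ 0.4762 -0.1271  0.2147] 0.21003565872901167
0.22 76 [ 0.4746 -0.1286  0.2251] 0.2200163210970037
0.23 66 [ 0.474  -0.1298  0.2348] 0.23010347546067486
0.24 53 [ 0.4742 -0.1302  0.245 ] 0.2402654961598809
0.25 58 [ 0.4736 -0.1296  0.2551] 0.25029801357959564
0.26 57 [ 0.4739 -0.1304  0.2648] 0.26023050363346406
0.27 63 [ 0.4733 -0.1301  0.2748] 0.2700052384644629
0.28 64 [ 0.4737 -0.1305  0.2849] 0.2800176358559076
0.29 68 [ 0.4737 -0.1298  0.2949] 0.2902032197770174
((0.5083189010620117, 0.19151514768600464), (0.2023913711309433, 0.23984184861183167), 80.09722900390625)
axis -0.17283595895283446 hinge [0.4423 0.203 ] foot target xs=.075 [0.5162 0.1901]
```

View pics/s2.png

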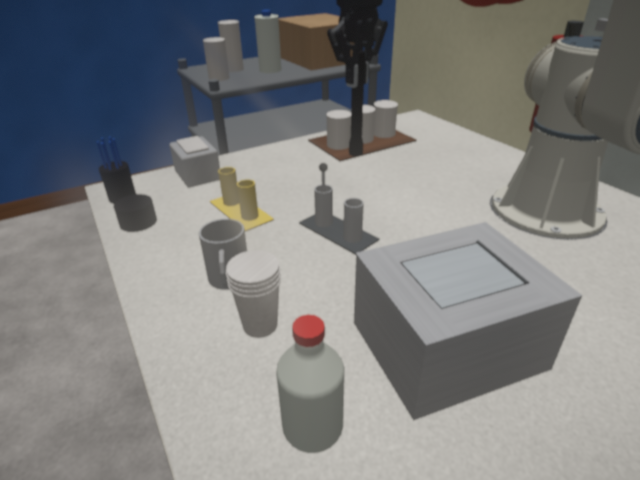

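The stick hangs upright, out of its tube (foot at (357,153), z 0.202). The plunger is still in its tube at (323,185). Moving over the flap.

Call:
{"method": "jog_arm", "body": {"steps": [0.127,0.056,0,0,0,0,0,0.127,0.056,0,0,0,0,0,0.127,0.056,0,0,0,0,0,0.127,0.056,0,0,0,0,0,0.127,0.056,0,0,0,0,0,0.127,0.056,0,0,0,0,0,0.127,0.056,0,0,0,0,0,0.127,0.056,0,0,0,0,0]}}

```text
t: 5.95
ee_pos: [0.4994, 0.0807, 0.334]
ee_rot: [-3.139, -0.0, 1.838]
ft_force: [0.2, -0.7, 0.0]
finger_gap: 0.0206
gripper_force: 58.8
```

Call:
{"method": "jog_arm", "body": {"steps": [0.127,0.056,0,0,0,0,0,0.127,0.056,0,0,0,0,0,0.127,0.056,0,0,0,0,0,0.127,0.056,0,0,0,0,0,0,0,0,0,0,0,0,0,0,0,0,0,0,0,0,0,0,0,0,0,0]}}

```text
t: 6.53
ee_pos: [0.5159, 0.1887, 0.3342]
ee_rot: [-3.139, 0.001, 1.838]
ft_force: [0.3, 0.4, -0.7]
finger_gap: 0.0206
gripper_force: 58.8
```

```bash
python3 - <<'E'
from h import *
np.set_printoptions(precision=4,suppress=True)
p,d=get_image("scene");cv2.imwrite("pics/s3.png",p[:,:,::-1]);A=cloud("scene",d)
s=read_state();e=s["ee_pos"];print(e,s["ee_rot"],s["ft_force"])
m=(abs(A[...,0]-e[0])<.03)&(abs(A[...,1]-e[1])<.03)
for lo in np.arange(.17,.3,.02):
    q=A[m&(A[...,2]>=lo)&(A[...,2]<lo+.02)]
    if len(q)>3: print(round(lo,3),len(q),np.median(q,0),q[:,2].min())
E
```

```text
[0.5161 0.1883 0.3345] [-3.14    0.0005  1.8374] [-0.0818 -0.2138 -0.9479]
0.19 93 [0.5271 0.1986 0.2063] 0.2014615601710803
0.21 298 [0.5266 0.1987 0.2206] 0.21000368509030437
0.23 242 [0.5246 0.1975 0.2394] 0.2300893940157316
0.25 242 [0.5248 0.1972 0.2602] 0.2501220697234226
0.27 257 [0.5247 0.1974 0.2804] 0.2701152489156229
0.29 273 [0.525  0.1973 0.3002] 0.2900175157757032
```

View pics/s3.png

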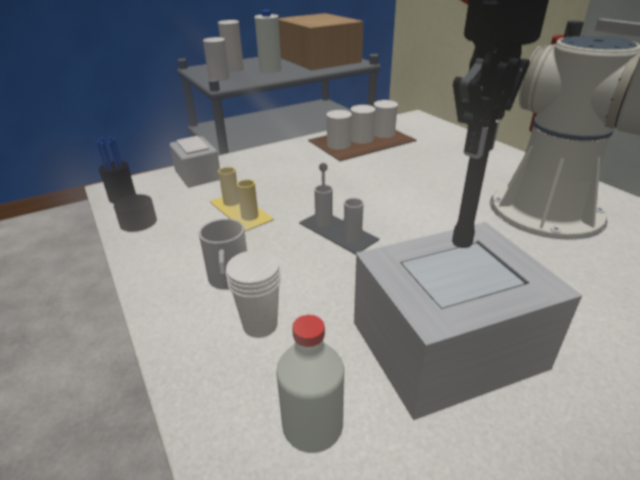

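The stick stands over the flap, with its foot at (463,240) in the image and 75 mm from the hinge. Pressing down about 51 mm past contact gives 40°.

Call:
{"method": "jog_arm", "body": {"steps": [0,0,0.1,0,0,0,0,0,0,0.1,0,0,0,0,0,0,0.03,0,0,0,0,0,0,0.03,0,0,0,0,0,0,0.03,0,0,0,0,0,0,0.03,0,0,0,0,0,0,0,0,0,0,0]}}

```text
t: 7.17
ee_pos: [0.5166, 0.189, 0.2708]
ee_rot: [-3.141, 0.0, 1.837]
ft_force: [0.6, -0.1, 0.2]
finger_gap: 0.0204
gripper_force: 58.9
```

Call:
{"method": "jog_arm", "body": {"steps": [0,0,0.03,0,0,0,0,0,0,0.03,0,0,0,0,0,0,0.03,0,0,0,0,0,0,0.03,0,0,0,0,0,0,0.03,0,0,0,0,0,0,0.03,0,0,0,0,0,0,0.015,0,0,0,0,0,0,0,0,0,0,0]}}

```text
t: 7.83
ee_pos: [0.5164, 0.1891, 0.2314]
ee_rot: [-3.141, 0.0, 1.838]
ft_force: [1.5, 0.2, 0.9]
finger_gap: 0.0202
gripper_force: 58.9
```

Call:
{"method": "jog_arm", "body": {"steps": [0,0,0,0,0,0,0,0,0,0,0,0,0,0,0,0,0,0,0,0,0,0,0,0,0,0,0,0]}}

```text
t: 8.17
ee_pos: [0.5169, 0.1892, 0.2326]
ee_rot: [3.141, 0.0, 1.838]
ft_force: [1.5, -0.0, -0.5]
finger_gap: 0.0207
gripper_force: 58.9
```

```bash
python3 - <<'E'
from h import *
np.set_printoptions(precision=4,suppress=True)
s=read_state();print(s["ee_pos"],s["ee_rot"],s["ft_force"],s["finger_gap"])
H=np.array([.4423,.203]);ax=np.array([.9851,-.172]);ay=np.array([.172,.9851])
ims=[]
for n in("top","scene"):
    p,d=get_image(n);ims.append(p);A=cloud(n,d)
    X=(A[...,:2]-H)@ax;Y=(A[...,:2]-H)@ay
    m=(X>.015)&(X<.1)&(abs(Y)<.045)&(A[...,2]<.15-.3*X)&(A[...,2]>.15-1.6*X)
    x,z=X[m],A[...,2][m]
    if len(x)<30: print(n,len(x));continue
    for _ in range(6):
        k=np.polyfit(x,z,1);r=abs(z-np.polyval(k,x));g=r<max(.004,2*np.median(r));x,z=x[g],z[g]
    print(n,len(x),"flap deg",np.degrees(np.arctan(-k[0])),"z at hinge",k[1],np.median(np.degrees(np.arctan2(.15-z,x))))
    q=A[(abs(A[...,0]-s["ee_pos"][0])<.03)&(abs(A[...,1]-s["ee_pos"][1])<.03)&(A[...,2]>.15)&(A[...,2]<.2)]
    if len(q):print("stick",np.median(q,0))
a=cv2.resize(ims[0][180:360,80:250],(378,400),interpolation=2);b=cv2.resize(ims[1][120:340,340:580],(420,385),interpolation=2)
c=np.zeros((400,798,3),np.uint8);c[:,:378]=a;c[:385,378:]=b
cv2.imwrite("pics/end.png",c[:,:,::-1])
E
```

```text
[0.5169 0.1892 0.2326] [3.1407 0.0001 1.8377] [ 1.4648 -0.0234 -0.5097] 0.020713949243374215
top 1460 flap deg 37.65955132042449 z at hinge 0.1498144772631868 37.842328541063246
stick [0.5154 0.1812 0.1761]
scene 1315 flap deg 37.36318723548746 z at hinge 0.1497792099051079 37.61741488030251
stick [0.5262 0.1978 0.176 ]
```

View pics/end.png

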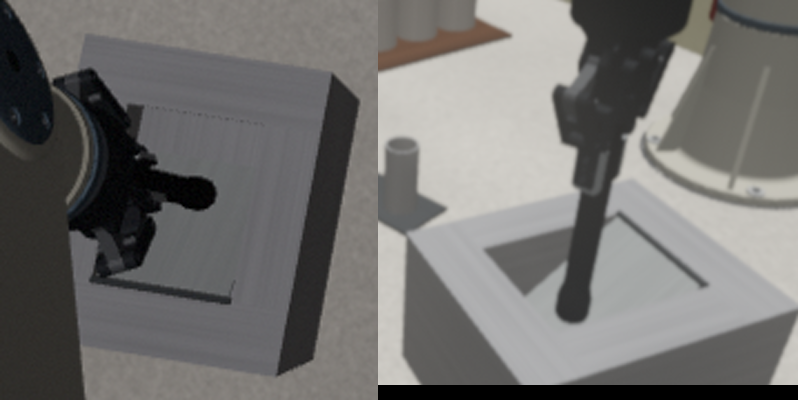

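The picture shows the stick upright with its foot at (573,310) in the crop, holding the flap at about 37.6° in both views. A 4 mm nudge will bring it to 40°.

Call:
{"method": "jog_arm", "body": {"steps": [0,0,0.01,0,0,0,0,0,0,0.01,0,0,0,0,0,0,0,0,0,0,0,0,0,0,0,0,0,0,0,0,0,0,0,0,0,0,0,0,0,0,0,0,0,0,0,0,0,0,0,0,0,0,0,0,0,0]}}

```text
t: 8.93
ee_pos: [0.5166, 0.1892, 0.2283]
ee_rot: [3.142, -0.0, 1.838]
ft_force: [0.9, 0.3, 0.2]
finger_gap: 0.0205
gripper_force: 59.0
```

```bash
python3 - <<'E'
from h import *
s=read_state();print(s["ee_pos"],s["ft_force"],s["gripper_force"],s["t"])
H=np.array([.4423,.203]);ax=np.array([.9851,-.172]);ay=np.array([.172,.9851])
p,d=get_image("scene");A=cloud("scene",d)
X=(A[...,:2]-H)@ax;Y=(A[...,:2]-H)@ay
m=(X>.015)&(X<.1)&(abs(Y)<.045)&(A[...,2]<.15-.3*X)&(A[...,2]>.15-1.6*X)
x,z=X[m],A[...,2][m];a=np.median(np.degrees(np.arctan2(.15-z,x)));print(a)
if 37<a<43: print(close_job())
E
```

```text
[0.5165713  0.18918641 0.2283164 ] [0.94181179 0.28523478 0.22754548] 59.02802277356386 8.9333
40.0105421504709
the job is handed in; nothing more can be done
None
```

The job is handed in: the stick is out of its tube and still gripped upright, its foot holding the flap open at a measured 40.0°, about 9 s into the 48 s allowed.

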